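# Load a blue-band objective for lens inspection

### The arm

A 7-joint arm with a two-finger parallel gripper is mounted at the origin on the work surface. World frame = base frame: x ahead of the robot, y to its left, z up, the work surface at z = 0. Lengths are in m, angles in degrees, forces in N, time in s.
With the tool pointing down it reaches from about 0.375 to 0.925 m from the base axis. Payload 3.1 kg.
Tool frame: the origin (TCP) lies midway between the tips of the shut fingers; the grasp point (between the pads) lies 19 mm behind it; z points along the fingers, x is the direction in which the jaws open and shut, and the axes are right-handed (so a half turn about z gives the same grasp; the last joint's range is limited). The gripper opens to 85 mm and grips with 20 to 120 N. Pads are 22 mm wide; open, the fingers measure 114 mm over their backs; the gripper's body (76 mm by 85 mm) begins 54 mm behind the grasp point. The pads swing forward as they close: fully open they stand 13 mm farther back than shut.
Start: joints at [-68.858, 21.939, 2.515, 91.553, -1.026, 66.532, -2.859], TCP at [0.292, 0.58, 0.231] pointing down, gripper open.
Joint ranges: [-149.38, 149.38], [-23.57, 123.04], [-84.95, 90], [0, 143.3], [-89.99, 269.99], [3.08, 112.72], [-163.45, 163.45]. Speed limits (degrees/s): [159.86, 159.86, 180, 180, 180, 180, 180].

### API

Orientations are given as a 3x3 rotation matrix whose columns are the frame's x, y, z axes.
In Python, from bench import arm, viewer gives the robot as it stands.
- The arm moves only by the tool send_rows, never from a script. Its argument "targets" is a list of rows, each an object of numbers: "gripper": the finger opening in mm, from 0 to 85.4; "tx", "ty", "tz": the shift along the tool's x, y, z in mm; "twist": the turn about the tool's z in rad. In form: [{"gripper": .., "tx": .., "ty": .., "tz": .., "twist": ..}, ...]. A call has 1 to 12 rows; each row shifts and turns the commanded pose from where the row before left it, along the tool's axes as they then stand; what a row does not reach is not made up. A row lasts 1/8 s, in which the tool goes at most 62.5 mm and 10.7 degrees, less where a joint would pass 70% of its speed; a pose out of reach is approached as far as the arm can. A call with a gripper value outside its range is refused whole. The fingers move at their own pace and stop on an object; "grip_force" is the grip in N (left out, the last holds). Time passes only in rows, so rows that do not move let the fingers close. It gives the time, the measured TCP pose, the force and the opening at its end, in the units of the state.
- arm.state(): the state, without advancing time (a new reading comes with each control period).
- viewer.read_camera(name): name is "scene" or "top" or "wrist"; returns a dict with "frame" (400x640x3 uint8, red, green, blue), "fovy" (degrees; the focal length in pixels is half the picture's height over the tangent of half this angle, whatever the lens; pixels are square), "cx", "cy" (the principal point, pixels), "R" (3x3) and "t" (3): a world point X has camera coordinates R X + t. Camera axes: x right, y down, z forward; pixel columns grow to the right and rows downward; lengths in m; the calibration is good to about 2 mm. The wrist camera is an equidistant fisheye: a pixel r from the principal point sees the ray r / f radians off the axis. A picture is of the moment at which its call begins. There is no depth.
- arm.sign_off(): hands the job in, once; it reports no verdict.
The state is a dict: "time": time; "q": joint angles; "joint_vel": joint speeds; "tau": joint torques, N m; "eef_pos": TCP position; "tcp_rot": TCP orientation; "contact_force": force on the tool from outside, world axes, zero at the start; "ft_torque": the same for the moment, N m; "grip_width": finger opening in m.
Only numpy, scipy, OpenCV 4.12 (cv2) and the standard library are available. Lean on these libraries where they do the work, as an engineer would, in place of code of your own. Each camera call takes 0.05 s, during which the arm holds its last target.

### The job

The front lens of the microscope objective with the blue band is to be checked. First stand that objective, nose up, in the pocket of the silver aluminium holding cup, with the cup still standing on the bench; then lift the loaded cup and set it down over the small brass boss on the microscope's drawn-out black stage, so that the cup stands flat on the stage with the objective still upright in it.

Things in the scene. Friction and masses are not known exactly. Their poses are not given: they have to be found in the camera images.
- objective_center (a point): Steel microscope objective with a BLUE band (red and yellow ones are bystanders), standing nose up, 45 mm tall, about 110 g: foot 26 mm across, 5 mm high, then a straight barrel 30 mm across up to 34 mm above the underside, then a nose tapering to 16 mm. Point: on its axis, half-way up, 22.5 mm above the underside; z to the nose. Round, any yaw.
- cup_center (a point): Silver aluminium cup (the black one is a bystander): round tube 58 mm across, 40 mm tall, bore 46 mm, about 140 g. Pocket in the top 12 mm deep, its floor 28 mm above the underside; recess of 46 mm, 12 mm deep, in the underside. Loaded, the nose is 73 mm above the underside; grasp the cup's outside. Point: on its axis, half-way up, 20 mm above the underside; z up. Any yaw.
- seat (a point): Brass boss, 26 mm across, 10 mm high, on the flat black stage (90 mm wide) drawn out from the white microscope; white circle of 68 mm round it. Fixed. Point: on the boss's axis at its foot, on the stage's top, 70 mm above the bench; z up, y along the stage to the microscope, whose body begins 200 mm away; the stage's free end is 45 mm the other way.

How it is judged:
By the outcome, as a careful person would: the job done as asked, in the order asked, and still so for the second after the job is handed in, with the robot touching nothing.
It also fails if it takes over 51 s, if anything falls off the work surface, if the arm or the gripper's body presses on something with over 40 N, if the wrist force passes 120 N, or if a joint passes its speed limit or range.

## Working session

There is one attempt and no reset: what is moved stays moved. The work goes in short steps, Python scripts to look and compute and a tool call to move; the robot and the scene stay as the last step left them, time stands still between calls to the robot, and variables do not carry over. Pictures are saved under pics/ and viewed, and the job is handed in when it is done.

Besides the shell and the picture viewer there is one more tool, called after ">>>" in YAML: its name, and indented under it one key for each argument. send_rows: Moves the arm, as the interface text tells. Its arguments: {"type":"object","properties":{"targets":{"type":"array"},"grip_force":{"type":"number"}},"required":["targets"]}

```bash
mkdir -p pics; ls; python3 - <<'E'
from bench import arm, viewer
import cv2,numpy as np
for n in ["scene","top","wrist"]:
    d=viewer.read_camera(n); cv2.imwrite(f"pics/{n}0.png",d["frame"][:,:,::-1])
    np.savez(f"pics/{n}0.npz",**d)
    print(n,d["fovy"],d["cx"],d["cy"],np.round(d["R"],3).tolist(),np.round(d["t"],3))
print(arm.state())
E
```

```text
pics
scene 53.74089873140264 321.9864216515027 190.12397188825187 [[0.515, 0.857, 0.005], [0.639, -0.38, -0.668], [-0.571, 0.347, -0.744]] [-0.237 -0.311  1.313]
top 42.318909439437554 319.00782151190265 194.11709069998844 [[0.001, -1.0, -0.003], [-0.99, -0.001, -0.14], [0.14, 0.003, -0.99]] [-0.014  0.551  1.144]
wrist 65.70646984690485 314.86751492242354 198.1861088741956 [[0.45, 0.893, -0.002], [0.853, -0.429, 0.298], [0.265, -0.136, -0.955]] [-0.648 -0.038  0.38 ]
{'time': 0.15, 'q': array([-68.85740378,  21.98164119,   2.51133557,  91.62877536,
        -1.02539936,  66.5325241 ,  -2.85995126]), 'joint_vel': array([ 0.02166021, -0.19290549,  0.047721  , -0.25087512, -0.02481441,
       -0.02483442, -0.04405686]), 'tau': array([ 2.17539178e-03, -4.34052122e+01,  1.02701180e+00, -2.49979609e+01,
        1.07831220e-02,  7.17718489e-03, -3.42180854e-06]), 'eef_pos': array([0.29217933, 0.57979128, 0.2301676 ]), 'tcp_rot': array([[ 4.49971057e-01,  8.93042734e-01, -8.50591039e-04],
       [ 8.93040670e-01, -4.49971849e-01, -1.92290708e-03],
       [-2.09998022e-03,  1.05640141e-04, -9.99997789e-01]]), 'contact_force': array([-0.11160885, -0.34609562, -0.37515149]), 'ft_torque': array([-0.027337  ,  0.00475918,  0.04039311]), 'grip_width': 0.08558536127455661}
```

View pics/scene0.png

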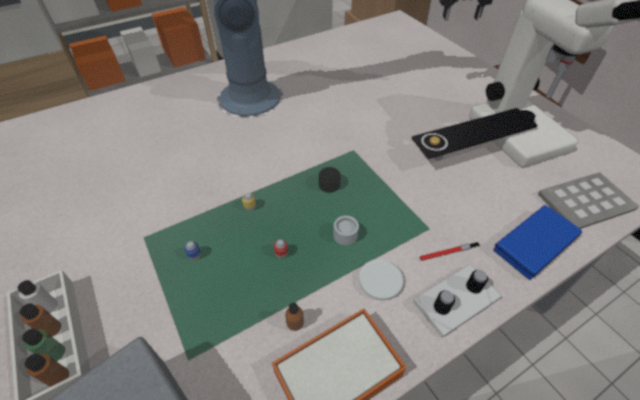

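View pics/top0.png

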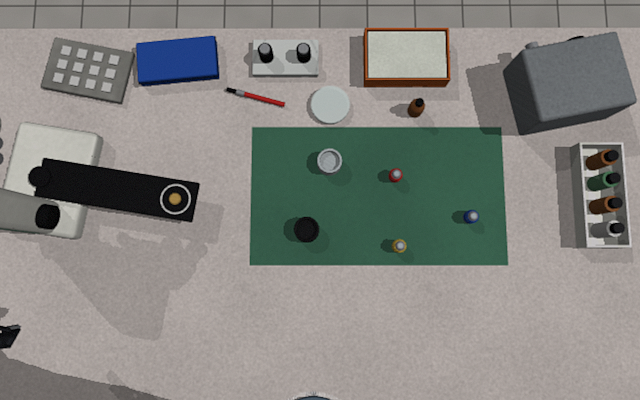

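View pics/wrist0.png

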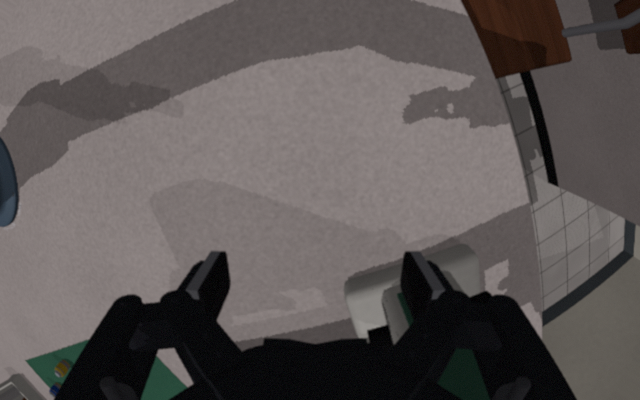

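The scene view shows the blue objective at (192,249), the silver cup at (346,229) and the boss at (434,141). In the top view they are at (471,216), (329,161) and (175,199). The wrist camera sees none of them yet. Next I'll measure them.

```bash
cat > h.py <<'E'
import numpy as np, cv2
def cam(d): return dict(R=np.array(d["R"]),t=np.array(d["t"]),cx=float(d["cx"]),cy=float(d["cy"]),f=200/np.tan(np.radians(float(d["fovy"]))/2))
def ray(c,u,v,fish=False):
    if fish:
        dx,dy=u-c["cx"],v-c["cy"]; r=np.hypot(dx,dy)+1e-9; th=r/c["f"]
        k=np.array([np.sin(th)*dx/r,np.sin(th)*dy/r,np.cos(th)])
    else: k=np.array([(u-c["cx"])/c["f"],(v-c["cy"])/c["f"],1])
    return -c["R"].T@c["t"], c["R"].T@k
def onz(c,u,v,z,fish=False):
    o,k=ray(c,u,v,fish); return o+k*(z-o[2])/k[2]
def proj(c,X,fish=False):
    p=c["R"]@np.array(X)+c["t"]
    if fish:
        r=np.hypot(p[0],p[1]); th=np.arctan2(r,p[2]); return c["cx"]+c["f"]*th*p[0]/r, c["cy"]+c["f"]*th*p[1]/r
    return c["cx"]+c["f"]*p[0]/p[2], c["cy"]+c["f"]*p[1]/p[2]
E
python3 - <<'E'
from h import *
ds={n:np.load(f"pics/{n}0.npz") for n in ["scene","top"]}
rows=[]
for n,pts in [("top",[(471,216),(329,161),(175,199)]),("scene",[(192,249),(346,229),(434,141)])]:
    im=ds[n]["frame"][:,:,::-1]
    rows.append(np.hstack([cv2.resize(im[v-24:v+24,u-24:u+24],(264,264),interpolation=cv2.INTER_NEAREST) for u,v in pts]))
cv2.imwrite("pics/crops0.png",np.vstack(rows))
c=cam(ds["top"])
print(onz(c,471,216,.045),onz(c,329,161,.04),onz(c,175,199,.08))
c=cam(ds["scene"])
print(onz(c,192,246,.04),onz(c,346,225,.04),onz(c,434,141,.075))
E
```

```text
[ 0.5000765  -0.35675197  0.045     ] [ 0.62754182 -0.03599014  0.04      ] [0.53353236 0.30453122 0.08      ]
[ 0.50531319 -0.36101937  0.04      ] [ 0.6307506  -0.03801111  0.04      ] [0.53850538 0.30167479 0.075     ]
```

View pics/crops0.png

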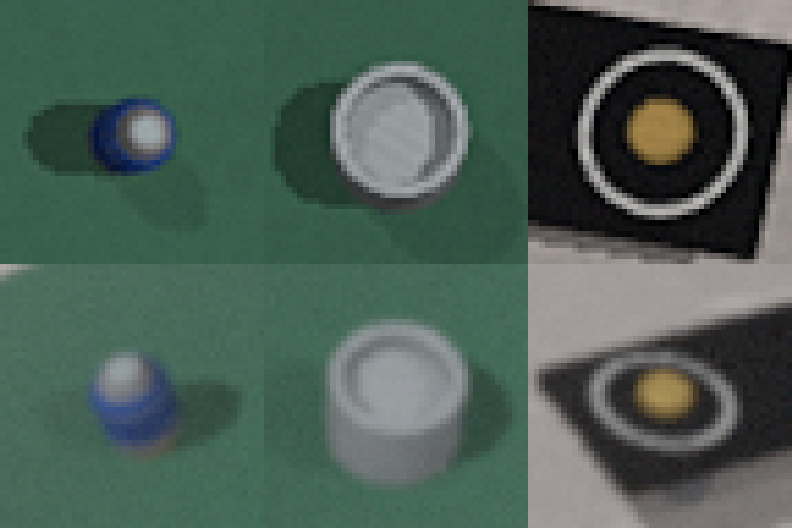

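```bash
python3 - <<'E'
from h import *
from bench import arm
ds={n:np.load(f"pics/{n}0.npz") for n in ["scene","top","wrist"]}
c=cam(ds["top"])
print("nose",onz(c,473.4,215.1,.045),"cup",onz(c,329.2,160.1,.04),"boss",onz(c,174.6,198.3,.08),"ring",onz(c,175,198.8,.07), "mm/px",onz(c,330.2,160.1,.04)-onz(c,329.2,160.1,.04))
# scene: nose top, cup rim centre, ring
s=cam(ds["scene"])
print(onz(s,168+125/5.5-.5,225+(360-264)/5.5-.5,.045),onz(s,322+(398-264)/5.5-.5,205+(375-264)/5.5-.5,.04),onz(s,410+(664-528)/5.5-.5,117+(400-264)/5.5-.5,.07))
w=cam(ds["wrist"]); S=arm.state(); Rt=S["tcp_rot"]
print("cam in tool",Rt.T@(-w["R"].T@w["t"]-S["eef_pos"]), "camaxis in tool",Rt.T@w["R"].T)
print("delta tool to above obj", Rt.T@(np.array([.504,-.361,.23])-S["eef_pos"]))
E
```

```text
nose [ 0.50212592 -0.36225584  0.045     ] cup [ 0.62965815 -0.03645425  0.04      ] boss [0.53508916 0.30547732 0.08      ] ring [0.53529112 0.30738953 0.07      ] mm/px [ 2.01995647e-06 -2.30687672e-03  0.00000000e+00]
[ 0.49687317 -0.36096469  0.045     ] [ 0.6298255  -0.03777878  0.04      ] [0.53569664 0.30641229 0.07      ]
cam in tool [-0.00098862 -0.07642824 -0.14299942] camaxis in tool [[ 9.99999968e-01 -1.58962122e-04  1.94276424e-04]
 [ 9.39234871e-05  9.54665710e-01  2.97679985e-01]
 [-2.32788882e-04 -2.97679957e-01  9.54665695e-01]]
delta tool to above obj [-0.74485135  0.61249448  0.00179648]
```

>>> send_rows:
  targets:
    - {"tx": -41.5,"ty": 33.8}
    - {"tx": -41.5,"ty": 33.8}
    - {"tx": -41.5,"ty": 33.8}
    - {"tx": -41.5,"ty": 33.8}
    - {"tx": -41.5,"ty": 33.8}
    - {"tx": -41.5,"ty": 33.8}
    - {"tx": -41.5,"ty": 33.8}
    - {"tx": -41.5,"ty": 33.8}
    - {"tx": -41.5,"ty": 33.8}

```text
invalid input
```

>>> send_rows:
  targets:
    - {"tx": -41.5,"ty": 33.8}
    - {"tx": -41.5,"ty": 33.8}
    - {"tx": -41.5,"ty": 33.8}
    - {"tx": -41.5,"ty": 33.8}
    - {"tx": -41.5,"ty": 33.8}
    - {"tx": -41.5,"ty": 33.8}
    - {"tx": -41.5,"ty": 33.8}
    - {"tx": -41.5,"ty": 33.8,"tz": 20}
    - {"tx": -41.5,"ty": 33.8,"tz": 30}
    - {}

```text
invalid input
```

```bash
cat > look.py <<'E'
import sys
from h import *
from bench import arm,viewer
def look(n,tag):
    d=viewer.read_camera(n); cv2.imwrite(f"pics/{n}{tag}.png",d["frame"][:,:,::-1]); np.savez(f"pics/{n}{tag}.npz",**d); return d
if __name__=="__main__":
    for n in sys.argv[2:]: look(n,sys.argv[1])
    S=arm.state()
    for k in ["time","q","eef_pos","tcp_rot","contact_force","grip_width"]: print(k,np.round(S[k],4).tolist())
E
python3 look.py 1 wrist
```

```text
time 0.2
q [-68.8577, 21.9747, 2.5136, 91.6141, -1.0264, 66.5317, -2.8589]
eef_pos [0.2923, 0.5799, 0.2304]
tcp_rot [[0.45, 0.893, -0.0007], [0.893, -0.45, -0.0016], [-0.0017, 0.0001, -1.0]]
contact_force [0.0475, -0.0951, -0.423]
grip_width 0.0852
```

View pics/wrist1.png

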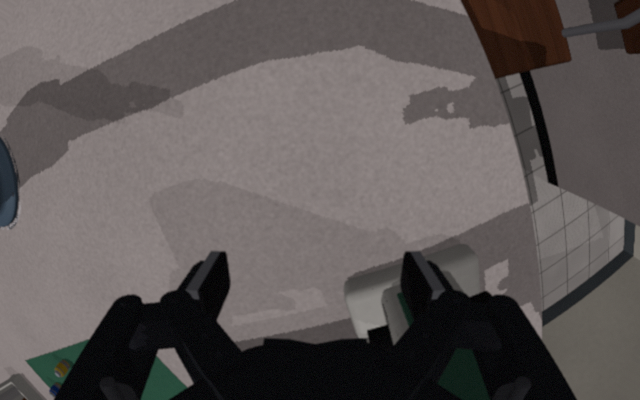

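The call was refused, so every row needs all its fields. The picture hasn't changed. I'll resend with complete rows.

>>> send_rows:
  targets:
    - {"gripper": 85,"tx": -41.5,"ty": 33.8,"tz": 0,"twist": 0}
    - {"gripper": 85,"tx": -41.5,"ty": 33.8,"tz": 0,"twist": 0}
    - {"gripper": 85,"tx": -41.5,"ty": 33.8,"tz": 0,"twist": 0}
    - {"gripper": 85,"tx": -41.5,"ty": 33.8,"tz": 0,"twist": 0}
    - {"gripper": 85,"tx": -41.5,"ty": 33.8,"tz": 0,"twist": 0}
    - {"gripper": 85,"tx": -41.5,"ty": 33.8,"tz": 0,"twist": 0}
    - {"gripper": 85,"tx": -41.5,"ty": 33.8,"tz": 0,"twist": 0}
    - {"gripper": 85,"tx": -41.5,"ty": 33.8,"tz": 0,"twist": 0}
    - {"gripper": 85,"tx": -41.5,"ty": 33.8,"tz": 0,"twist": 0}
  grip_force: 30

```text
time: 1.32
eef_pos: [0.3962, 0.1083, 0.2314]
tcp_rot: [[0.45, 0.893, 0.001], [0.893, -0.45, 0.001], [0.001, 0.0, -1.0]]
contact_force: [0.6, 0.0, -0.5]
grip_width: 0.0852
```

>>> send_rows:
  targets:
    - {"gripper": 85,"tx": -41.5,"ty": 33.8,"tz": 0,"twist": 0}
    - {"gripper": 85,"tx": -41.5,"ty": 33.8,"tz": 0,"twist": 0}
    - {"gripper": 85,"tx": -41.5,"ty": 33.8,"tz": 0,"twist": 0}
    - {"gripper": 85,"tx": -41.5,"ty": 33.8,"tz": 0,"twist": 0}
    - {"gripper": 85,"tx": -41.5,"ty": 33.8,"tz": 0,"twist": 0}
    - {"gripper": 85,"tx": -41.5,"ty": 33.8,"tz": 0,"twist": 0}
    - {"gripper": 85,"tx": -41.5,"ty": 33.8,"tz": 0,"twist": 0}
    - {"gripper": 85,"tx": -41.5,"ty": 33.8,"tz": 30,"twist": 0}
    - {"gripper": 85,"tx": -41.5,"ty": 33.8,"tz": 30,"twist": 0}
    - {"gripper": 50,"tx": 0,"ty": 0,"tz": 0,"twist": 0}
    - {"gripper": 50,"tx": 0,"ty": 0,"tz": 0,"twist": 0}

```text
time: 2.7
eef_pos: [0.4995, -0.36, 0.1709]
tcp_rot: [[0.45, 0.893, -0.001], [0.893, -0.45, 0.001], [0.0, -0.001, -1.0]]
contact_force: [0.0, -1.1, -0.5]
grip_width: 0.0511
```

```bash
python3 look.py 2 wrist
```

```text
time 2.75
q [-3.7852, 27.4976, 45.8728, 101.2651, -22.42, 60.7567, 113.38]
eef_pos [0.5004, -0.3592, 0.1718]
tcp_rot [[0.4488, 0.8936, 0.0011], [0.8936, -0.4488, 0.001], [0.0014, 0.0005, -1.0]]
contact_force [0.0803, 0.2292, 0.4184]
grip_width 0.0502
```

View pics/wrist2.png

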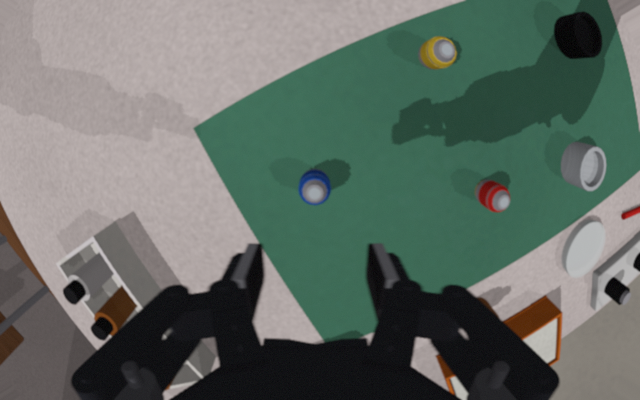

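The blue objective is at (314,190) in the wrist view, the silver cup at (584,165), and the fingertips near (255,247) and (375,247). I'll refine the objective's position and work out how far the tips are set back.

```bash
python3 - <<'E'
from h import *
d=np.load("pics/wrist2.npz"); im=d["frame"][:,:,::-1]
a=cv2.resize(im[155:225,275:355],(480,420),interpolation=cv2.INTER_CUBIC)
b=cv2.resize(im[235:305,225:405],(540,210),interpolation=cv2.INTER_CUBIC)
b=np.clip(b.astype(int)*3,0,255).astype(np.uint8)
o=np.zeros((590,640,3),np.uint8); o[:350,:400]=cv2.resize(a,(400,350)); o[360:570,:540]=b
cv2.imwrite("pics/c2.png",o)
w=cam(d); hsv=cv2.cvtColor(im.copy(),cv2.COLOR_BGR2HSV)
m=cv2.inRange(hsv,(105,120,40),(130,255,255))[150:230,270:360]
n,l,s,cen=cv2.connectedComponentsWithStats(m); 
for i in range(1,n):
    if s[i,4]>40: print(s[i],cen[i]+[270,150])
k=cv2.inRange(hsv,(0,0,90),(180,110,255))[165:215,295:335]; n,l,s,cen=cv2.connectedComponentsWithStats(k)
for i in range(1,n): 
  if s[i,4]>40:
    u,v=cen[i]+[295,165]; print("nose",s[i],u,v,onz(w,u,v,.045,True))
S=dict(R=np.array([[0.4488,0.8936,0.0011],[0.8936,-0.4488,0.001],[0.0014,0.0005,-1]]),p=np.array([.5004,-.3592,.1718]))
for z in (0,-.004,-.008,-.012):
  print(z,[np.round(proj(w,S["p"]+S["R"]@np.array([x,y,z]),True),1).tolist() for x in(-.025,.025) for y in (-.011,.011)])
E
```

```text
[ 29  20  32  35 400] [314.3825 182.155 ]
nose [  0   0  40  50 768] 311.1315104166667 197.73828125 [ 0.50373531 -0.36675285  0.045     ]
nose [  7  15  25  23 447] 313.95749440715883 191.13422818791946 [ 0.49931956 -0.36164047  0.045     ]
0 [[269.5, 238.7], [272.0, 275.6], [367.7, 238.5], [364.9, 275.3]]
-0.004 [[268.4, 242.1], [271.1, 279.5], [369.0, 241.8], [366.0, 279.2]]
-0.008 [[267.3, 245.6], [270.1, 283.6], [370.3, 245.3], [367.1, 283.3]]
-0.012 [[266.1, 249.3], [269.1, 287.9], [371.6, 249.0], [368.3, 287.5]]
```

View pics/c2.png

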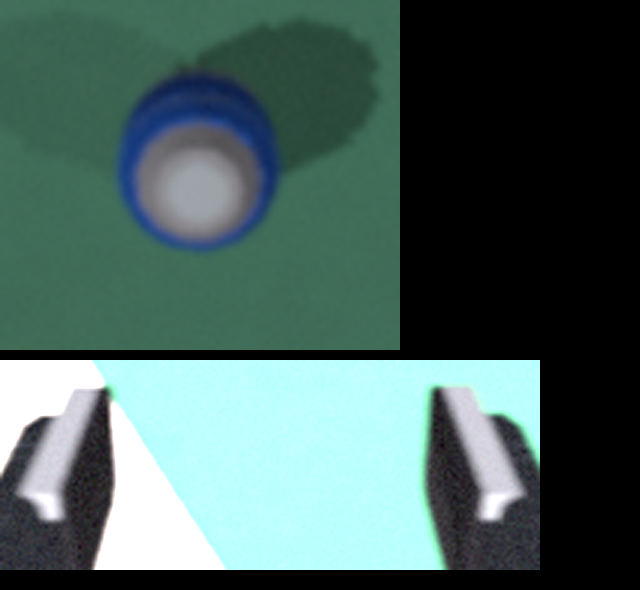

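>>> send_rows:
  targets:
    - {"gripper": 56,"tx": -2,"ty": 1,"tz": 30,"twist": 0}
    - {"gripper": 56,"tx": 0,"ty": 0,"tz": 35,"twist": 0}
    - {"gripper": 56,"tx": 0,"ty": 0,"tz": 35,"twist": 0}
    - {"gripper": 56,"tx": 0,"ty": 0,"tz": 30,"twist": 0}
    - {"gripper": 56,"tx": 0,"ty": 0,"tz": 15,"twist": 0}
    - {"gripper": 56,"tx": 0,"ty": 0,"tz": 10,"twist": 0}
    - {"gripper": 56,"tx": 0,"ty": 0,"tz": 0,"twist": 0}

```text
time: 3.62
eef_pos: [0.5003, -0.3622, 0.0168]
tcp_rot: [[0.449, 0.893, 0.001], [0.893, -0.449, 0.0], [0.0, 0.001, -1.0]]
contact_force: [-0.5, 0.3, 0.5]
grip_width: 0.0562
```

```bash
python3 look.py 3 wrist
```

```text
time 3.675
q [3.0002, 39.3633, 37.6588, 105.0168, -32.2189, 46.6609, 120.4524]
eef_pos [0.5005, -0.3628, 0.0173]
tcp_rot [[0.4496, 0.8932, 0.0016], [0.8932, -0.4496, -0.0007], [0.0001, 0.0017, -1.0]]
contact_force [0.1669, -0.9588, 0.4849]
grip_width 0.056
```

View pics/wrist3.png

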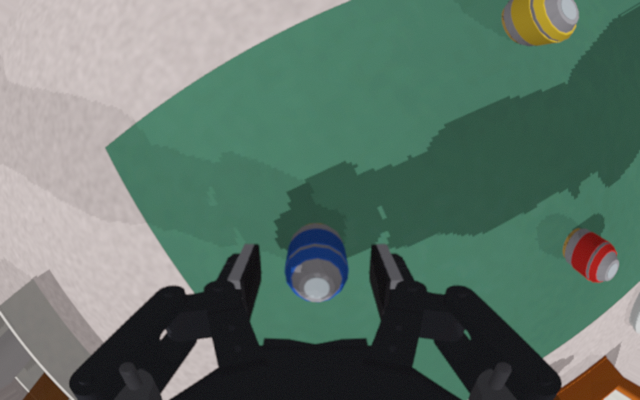

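The objective is centred between the pads: barrel around (317,262), nose at (317,290), pads at columns 258 and 373. Closing now.

>>> send_rows:
  targets:
    - {"gripper": 20,"tx": 0,"ty": 0,"tz": 0,"twist": 0}
    - {"gripper": 20,"tx": 0,"ty": 0,"tz": 0,"twist": 0}
    - {"gripper": 20,"tx": 0,"ty": 0,"tz": 0,"twist": 0}
    - {"gripper": 20,"tx": 0,"ty": 0,"tz": 0,"twist": 0}
    - {"gripper": 20,"tx": 0,"ty": 0,"tz": 0,"twist": 0}
  grip_force: 40

```text
time: 4.3
eef_pos: [0.5006, -0.3633, 0.0175]
tcp_rot: [[0.45, 0.893, 0.002], [0.893, -0.45, -0.001], [0.0, 0.002, -1.0]]
contact_force: [-0.2, 0.8, 5.4]
grip_width: 0.0285
```

```bash
python3 look.py 4 wrist; python3 - <<'E'
from h import *
w=cam(np.load("pics/wrist3.npz")); print(onz(w,316.5,290,.045,True))
E
```

```text
time 4.35
q [3.0294, 39.3695, 37.6786, 104.978, -32.2328, 46.6903, 120.4631]
eef_pos [0.5006, -0.3633, 0.0175]
tcp_rot [[0.4501, 0.893, 0.0018], [0.893, -0.4501, -0.0007], [0.0002, 0.002, -1.0]]
contact_force [-0.6639, 1.2227, 6.7967]
grip_width 0.0284
[ 0.50203369 -0.36327768  0.045     ]
```

View pics/wrist4.png

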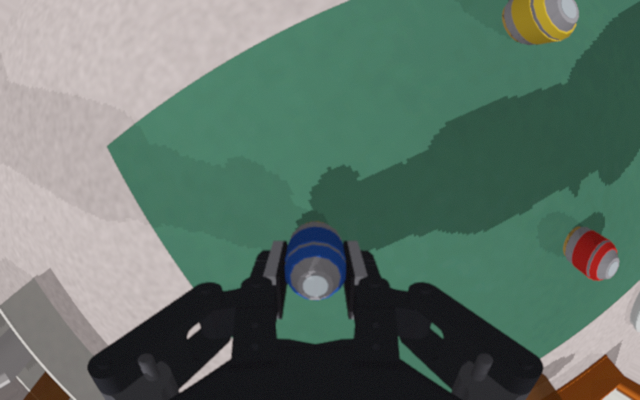

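The objective is gripped at (316,265); the opening reads 28.4 mm. Lifting and carrying it to the cup.

>>> send_rows:
  targets:
    - {"gripper": 20,"tx": 0,"ty": 0,"tz": -10,"twist": 0}
    - {"gripper": 20,"tx": 0,"ty": 0,"tz": -25,"twist": 0}
    - {"gripper": 20,"tx": 0,"ty": 0,"tz": -35,"twist": 0}
    - {"gripper": 20,"tx": 10,"ty": 0,"tz": -30,"twist": 0}
    - {"gripper": 20,"tx": 25,"ty": -4,"tz": -20,"twist": 0}
    - {"gripper": 20,"tx": 35,"ty": -4,"tz": 0,"twist": 0}
    - {"gripper": 20,"tx": 35,"ty": -4,"tz": 0,"twist": 0}
    - {"gripper": 20,"tx": 35,"ty": -4,"tz": 0,"twist": 0}
    - {"gripper": 20,"tx": 35,"ty": -4,"tz": 0,"twist": 0}
    - {"gripper": 20,"tx": 35,"ty": -4,"tz": 0,"twist": 0}
    - {"gripper": 20,"tx": 35,"ty": -3,"tz": 0,"twist": 0}
    - {"gripper": 20,"tx": 35,"ty": -2,"tz": 0,"twist": 0}

```text
time: 5.85
eef_pos: [0.5994, -0.0985, 0.1361]
tcp_rot: [[0.45, 0.893, -0.001], [0.893, -0.45, -0.0], [-0.0, -0.001, -1.0]]
contact_force: [0.7, 0.0, -1.3]
grip_width: 0.028
```

```bash
python3 look.py 5 wrist top
```

```text
time 5.95
q [-28.5276, 28.6925, 42.7007, 103.6753, -23.166, 56.6961, 87.4578]
eef_pos [0.6016, -0.0927, 0.1356]
tcp_rot [[0.4421, 0.897, 0.0], [0.897, -0.4421, 0.0034], [0.0031, -0.0015, -1.0]]
contact_force [-0.2967, 1.2401, -0.8293]
grip_width 0.0282
```

View pics/wrist5.png

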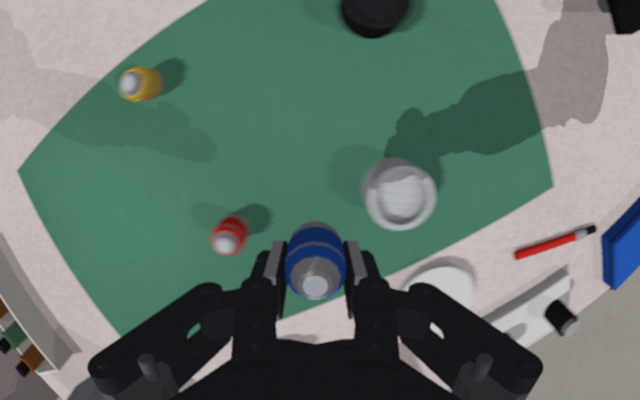

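The objective is held upright at (315,260). The cup's rim is centred near (401,193). I'll measure the cup from this view.

```bash
cat > cup.py <<'E'
import sys
from h import *
def rim(tag,cam_="wrist",box=(340,140,460,250)):
    d=np.load(f"pics/{cam_}{tag}.npz"); im=np.ascontiguousarray(d["frame"][:,:,::-1]); x0,y0,x1,y1=box
    hsv=cv2.cvtColor(im,cv2.COLOR_BGR2HSV)[y0:y1,x0:x1]
    m=cv2.inRange(hsv,(0,0,120),(180,40,255))
    m=cv2.morphologyEx(m,cv2.MORPH_OPEN,np.ones((3,3)))
    cs,_=cv2.findContours(m,cv2.RETR_EXTERNAL,cv2.CHAIN_APPROX_NONE); c=max(cs,key=cv2.contourArea)
    e=cv2.fitEllipse(c); u,v=e[0][0]+x0,e[0][1]+y0
    print("ellipse",u,v,e[1],e[2]); o=cv2.resize(im[y0:y1,x0:x1].copy(),None,fx=4,fy=4)
    cv2.ellipse(o,((e[0][0]*4+2,e[0][1]*4+2),(e[1][0]*4,e[1][1]*4),e[2]),(0,0,255),1); cv2.imwrite(f"pics/rim{tag}.png",o)
    print(onz(cam(d),u,v,.04,cam_=="wrist"))
if __name__=="__main__": rim(sys.argv[1])
E
python3 cup.py 5; python3 look.py 5b wrist; python3 cup.py 5b
```

```text
ellipse 400.81934356689453 198.35290145874023 (61.94231414794922, 70.87285614013672) 68.2340087890625
[ 0.62961952 -0.03472901  0.04      ]
time 6.0
q [-28.4125, 28.6711, 42.86, 103.753, -23.0528, 56.6896, 87.4984]
eef_pos [0.6003, -0.096, 0.1357]
tcp_rot [[0.4449, 0.8956, -0.0008], [0.8956, -0.4449, 0.0011], [0.0006, -0.0012, -1.0]]
contact_force [-0.2849, -0.1528, -1.4962]
grip_width 0.0281
ellipse 388.9007682800293 199.95874404907227 (62.82281494140625, 68.39933013916016) 61.71415710449219
[ 0.62793117 -0.03807805  0.04      ]
```

View pics/rim5b.png

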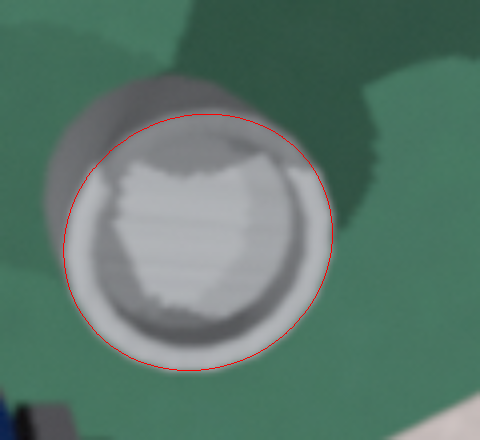

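>>> send_rows:
  targets:
    - {"gripper": 20,"tx": 15,"ty": 0,"tz": 0,"twist": 0}
    - {"gripper": 20,"tx": 25,"ty": -1,"tz": 0,"twist": 0}
    - {"gripper": 20,"tx": 17,"ty": 0,"tz": 0,"twist": 0}
    - {"gripper": 20,"tx": 8,"ty": 0,"tz": 5,"twist": 0}
    - {"gripper": 20,"tx": 0,"ty": 0,"tz": 20,"twist": 0}
    - {"gripper": 20,"tx": 0,"ty": 0,"tz": 20,"twist": 0}
    - {"gripper": 20,"tx": 0,"ty": 0,"tz": 10,"twist": 0}
    - {"gripper": 20,"tx": 0,"ty": 0,"tz": 0,"twist": 0}
    - {"gripper": 20,"tx": 0,"ty": 0,"tz": 0,"twist": 0}

```text
time: 7.12
eef_pos: [0.6285, -0.0417, 0.0816]
tcp_rot: [[0.451, 0.893, 0.001], [0.893, -0.451, -0.0], [0.0, 0.001, -1.0]]
contact_force: [-0.1, -0.2, -1.0]
grip_width: 0.0285
```

```bash
python3 look.py 6 wrist top
```

```text
time 7.225
q [-30.0906, 34.7021, 39.3862, 102.1955, -26.9879, 52.7693, 84.2495]
eef_pos [0.6289, -0.0414, 0.0821]
tcp_rot [[0.4503, 0.8929, 0.0017], [0.8929, -0.4503, -0.0], [0.0007, 0.0015, -1.0]]
contact_force [-0.3673, 0.4414, 0.052]
grip_width 0.0282
```

View pics/wrist6.png

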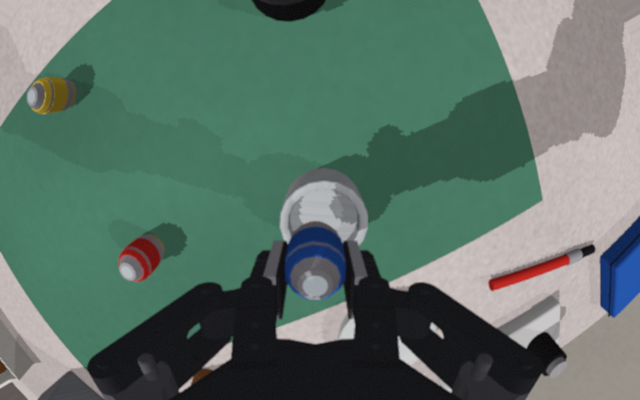

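The cup's rim spans columns 281–368, so it is centred at about 324, while the objective is at 315. I'll shift about 5 mm in +tx and descend.

>>> send_rows:
  targets:
    - {"gripper": 20,"tx": 4.5,"ty": -1.5,"tz": 0,"twist": 0}
    - {"gripper": 20,"tx": 0,"ty": 0,"tz": 10,"twist": 0}
    - {"gripper": 20,"tx": 0,"ty": 0,"tz": 7,"twist": 0}
    - {"gripper": 20,"tx": 0,"ty": 0,"tz": 0,"twist": 0}
    - {"gripper": 20,"tx": 0,"ty": 0,"tz": 0,"twist": 0}

```text
time: 7.85
eef_pos: [0.6287, -0.0366, 0.0641]
tcp_rot: [[0.45, 0.893, -0.0], [0.893, -0.45, -0.0], [-0.0, -0.0, -1.0]]
contact_force: [0.2, 0.4, -1.4]
grip_width: 0.0282
```

```bash
python3 look.py 7 wrist scene
```

```text
time 7.95
q [-29.8143, 36.0723, 38.4541, 102.522, -27.9884, 51.263, 84.5045]
eef_pos [0.629, -0.0366, 0.0645]
tcp_rot [[0.4503, 0.8929, 0.0005], [0.8929, -0.4503, -0.0001], [0.0001, 0.0005, -1.0]]
contact_force [0.74, 0.2167, -1.4243]
grip_width 0.0278
```

View pics/wrist7.png

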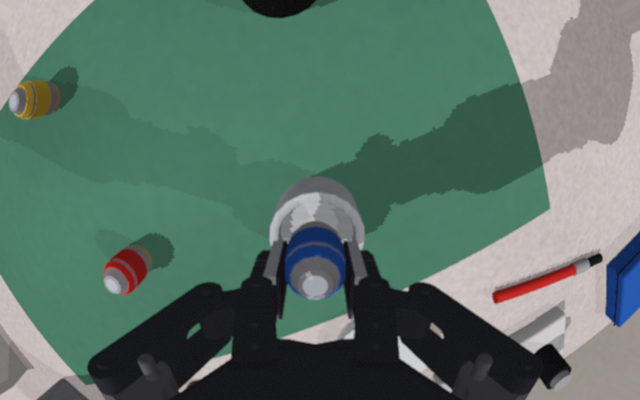

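```bash
python3 - <<'E'
import cv2
i=cv2.imread("pics/scene7.png"); cv2.imwrite("pics/s7c.png",cv2.resize(i[160:280,270:430],(800,600),interpolation=cv2.INTER_CUBIC))
E
```

```text
(no output)
```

View pics/s7c.png

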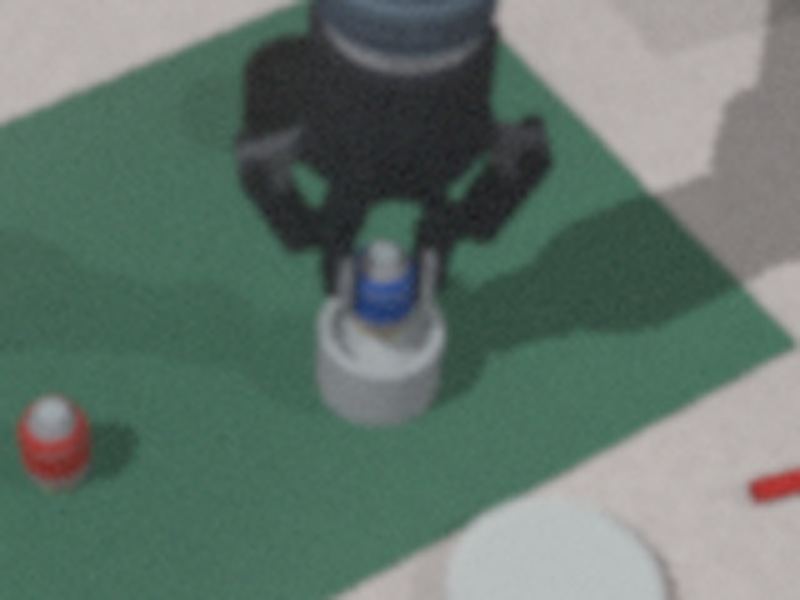

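Both views now show the objective centred over the pocket: wrist columns 271–364 around 316, scene crop column 382. Lowering the rest of the way.

>>> send_rows:
  targets:
    - {"gripper": 20,"tx": 0,"ty": 0,"tz": 8,"twist": 0}
    - {"gripper": 20,"tx": 0,"ty": 0,"tz": 6,"twist": 0}
    - {"gripper": 20,"tx": 0,"ty": 0,"tz": 3,"twist": 0}
    - {"gripper": 20,"tx": 0,"ty": 0,"tz": 1,"twist": 0}
    - {"gripper": 20,"tx": 0,"ty": 0,"tz": 0.5,"twist": 0}
    - {"gripper": 20,"tx": 0,"ty": 0,"tz": 0,"twist": 0}

```text
time: 8.7
eef_pos: [0.629, -0.0364, 0.0459]
tcp_rot: [[0.45, 0.893, 0.0], [0.893, -0.45, -0.0], [0.0, 0.0, -1.0]]
contact_force: [-0.2, -0.2, -0.2]
grip_width: 0.0283
```

```bash
python3 look.py 8
```

```text
time 8.7
q [-29.0697, 37.5101, 37.4451, 102.8334, -29.076, 49.6239, 85.2631]
eef_pos [0.629, -0.0364, 0.0459]
tcp_rot [[0.45, 0.893, 0.0004], [0.893, -0.45, -0.0], [0.0002, 0.0003, -1.0]]
contact_force [-0.2377, -0.1996, -0.2267]
grip_width 0.0283
```

Nearly seated. I'll go another 1 mm to feel for contact.

>>> send_rows:
  targets:
    - {"gripper": 20,"tx": 0,"ty": 0,"tz": 0.5,"twist": 0}
    - {"gripper": 20,"tx": 0,"ty": 0,"tz": 0.5,"twist": 0}
    - {"gripper": 20,"tx": 0,"ty": 0,"tz": 0,"twist": 0}

```text
time: 9.07
eef_pos: [0.6291, -0.0364, 0.0455]
tcp_rot: [[0.45, 0.893, 0.0], [0.893, -0.45, 0.0], [0.001, 0.0, -1.0]]
contact_force: [-1.8, 1.4, 4.6]
grip_width: 0.028
```

Contact. Opening in place and then rising.

>>> send_rows:
  targets:
    - {"gripper": 34,"tx": 0,"ty": 0,"tz": 0,"twist": 0}
    - {"gripper": 45,"tx": 0,"ty": 0,"tz": 0,"twist": 0}
    - {"gripper": 85,"tx": 0,"ty": 0,"tz": 0,"twist": 0}
    - {"gripper": 85,"tx": 0,"ty": 0,"tz": 0,"twist": 0}
    - {"gripper": 85,"tx": 0,"ty": 0,"tz": 0,"twist": 0}

```text
time: 9.7
eef_pos: [0.6288, -0.0364, 0.0447]
tcp_rot: [[0.45, 0.893, 0.0], [0.893, -0.45, -0.0], [-0.0, 0.0, -1.0]]
contact_force: [-0.3, 0.5, -0.3]
grip_width: 0.0847
```

```bash
python3 look.py 9 wrist scene;  python3 - <<'E'
import cv2
i=cv2.imread("pics/scene9.png"); cv2.imwrite("pics/s9c.png",cv2.resize(i[160:280,270:430],(800,600),interpolation=cv2.INTER_CUBIC))
E
```

```text
time 9.8
q [-29.0289, 37.601, 37.3823, 102.8591, -29.1368, 49.5328, 85.304]
eef_pos [0.6288, -0.0364, 0.0447]
tcp_rot [[0.45, 0.893, 0.0], [0.893, -0.45, -0.0], [-0.0, 0.0, -1.0]]
contact_force [0.3253, -0.8435, 0.2101]
grip_width 0.0854
```

View pics/wrist9.png

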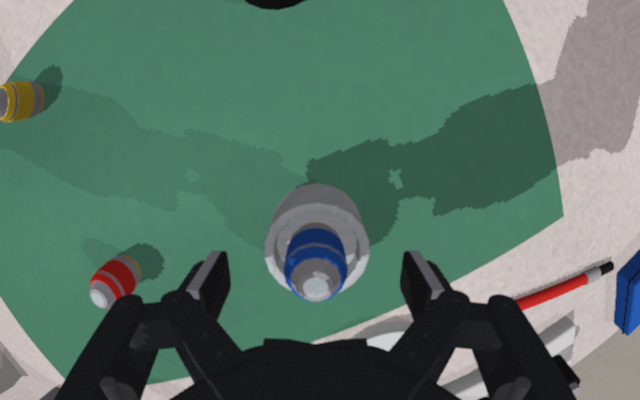

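View pics/s9c.png

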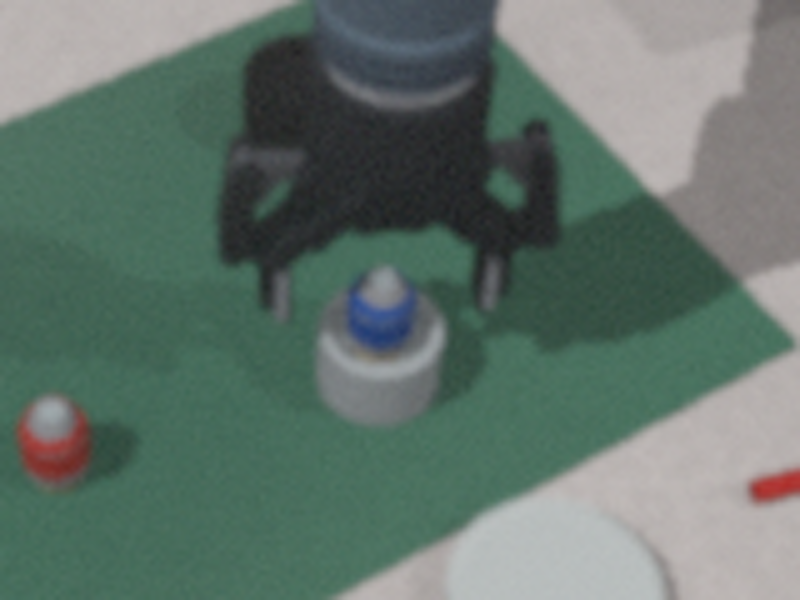

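The objective stands upright in the pocket: nose at (315,287), rim columns 265–369. The open jaws straddle the cup, so I'll descend to take hold of it, keeping the palm about 11 mm above the nose.

>>> send_rows:
  targets:
    - {"gripper": 85,"tx": 0,"ty": 0,"tz": 10,"twist": 0}
    - {"gripper": 85,"tx": 0,"ty": 0,"tz": 10,"twist": 0}
    - {"gripper": 85,"tx": 0,"ty": 0,"tz": 8,"twist": 0}
    - {"gripper": 85,"tx": 0,"ty": 0,"tz": 5.5,"twist": 0}
    - {"gripper": 85,"tx": 0,"ty": 0,"tz": 0,"twist": 0}
    - {"gripper": 68,"tx": 0,"ty": 0,"tz": 0,"twist": 0}
    - {"gripper": 62,"tx": 0,"ty": 0,"tz": 0,"twist": 0}

```text
time: 10.68
eef_pos: [0.6292, -0.0364, 0.0117]
tcp_rot: [[0.45, 0.893, 0.001], [0.893, -0.45, 0.0], [0.0, 0.001, -1.0]]
contact_force: [0.5, 1.3, -0.2]
grip_width: 0.0621
```

>>> send_rows:
  targets:
    - {"gripper": 58,"tx": 0,"ty": 0,"tz": 0,"twist": 0}
    - {"gripper": 54,"tx": 0,"ty": 0,"tz": 0,"twist": 0}
    - {"gripper": 50,"tx": 0,"ty": 0,"tz": 0,"twist": 0}
    - {"gripper": 48,"tx": 0,"ty": 0,"tz": 0,"twist": 0}
  grip_force: 50

```text
time: 11.18
eef_pos: [0.6297, -0.0361, 0.0122]
tcp_rot: [[0.45, 0.893, 0.002], [0.893, -0.45, 0.001], [0.001, 0.001, -1.0]]
contact_force: [-0.6, 0.9, 6.1]
grip_width: 0.0563
```

```bash
python3 look.py 10 wrist
```

```text
time 11.225
q [-27.638, 40.228, 35.5156, 103.135, -31.109, 46.6613, 86.6656]
eef_pos [0.6297, -0.0361, 0.0122]
tcp_rot [[0.45, 0.893, 0.0016], [0.893, -0.45, 0.0006], [0.0013, 0.0011, -1.0]]
contact_force [0.2769, 1.4691, 5.408]
grip_width 0.0561
```

View pics/wrist10.png

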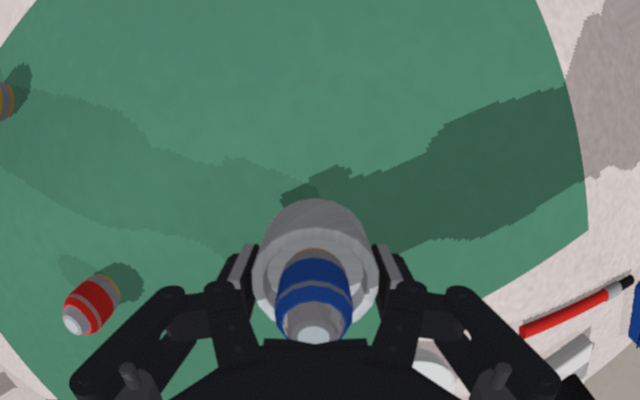

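The cup is gripped at an opening of 56 mm and the objective is upright, nose at (314,335) and clear of the palm. Lifting smoothly.

>>> send_rows:
  targets:
    - {"gripper": 48,"tx": 0,"ty": 0,"tz": -3,"twist": 0}
    - {"gripper": 48,"tx": 0,"ty": 0,"tz": -7,"twist": 0}
    - {"gripper": 48,"tx": 0,"ty": 0,"tz": -12,"twist": 0}
    - {"gripper": 48,"tx": 0,"ty": 0,"tz": -16,"twist": 0}
    - {"gripper": 48,"tx": 0,"ty": 0,"tz": -20,"twist": 0}
    - {"gripper": 48,"tx": 0,"ty": 0,"tz": -22,"twist": 0}
    - {"gripper": 48,"tx": 0,"ty": 0,"tz": -22,"twist": 0}
    - {"gripper": 48,"tx": 0,"ty": 0,"tz": -20,"twist": 0}
    - {"gripper": 48,"tx": 0,"ty": 0,"tz": -15,"twist": 0}
    - {"gripper": 48,"tx": 0,"ty": 0,"tz": -9,"twist": 0}
    - {"gripper": 48,"tx": 0,"ty": 0,"tz": -4,"twist": 0}

```text
time: 12.6
eef_pos: [0.6288, -0.0363, 0.1616]
tcp_rot: [[0.45, 0.893, 0.0], [0.893, -0.45, 0.0], [0.0, 0.0, -1.0]]
contact_force: [0.0, 0.1, -2.2]
grip_width: 0.0561
```

```bash
python3 look.py 11 wrist scene
```

```text
time 12.7
q [-33.4348, 29.1128, 43.0455, 99.62, -22.4869, 60.2427, 80.6583]
eef_pos [0.6287, -0.0363, 0.1612]
tcp_rot [[0.4499, 0.8931, -0.0003], [0.8931, -0.4499, -0.0], [-0.0002, -0.0002, -1.0]]
contact_force [0.2774, -0.0731, -2.5784]
grip_width 0.0565
```

View pics/wrist11.png

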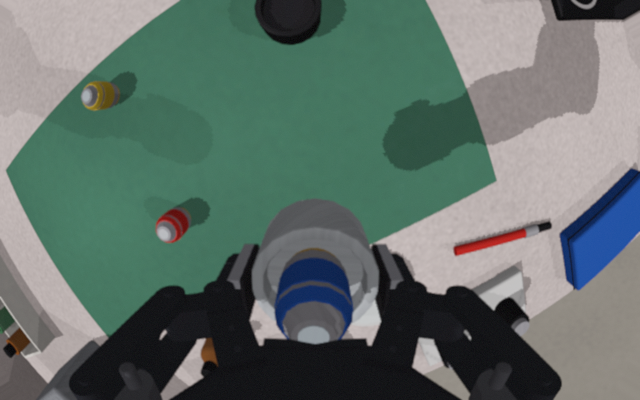

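View pics/scene11.png

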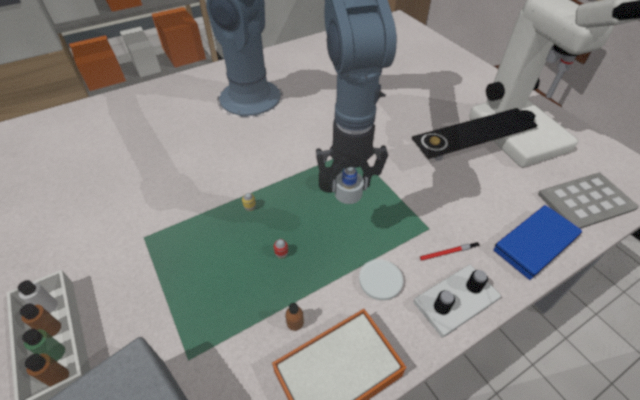

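The loaded cup is lifted (−2.5 N, as expected), and the objective hasn't moved relative to the cup. Carrying it towards the stage at a moderate speed.

>>> send_rows:
  targets:
    - {"gripper": 48,"tx": 6,"ty": -5.5,"tz": 0,"twist": 0}
    - {"gripper": 48,"tx": 12,"ty": -11,"tz": 0,"twist": 0}
    - {"gripper": 48,"tx": 18,"ty": -16,"tz": 0,"twist": 0}
    - {"gripper": 48,"tx": 22,"ty": -20,"tz": 0,"twist": 0}
    - {"gripper": 48,"tx": 24,"ty": -22,"tz": 0,"twist": 0}
    - {"gripper": 48,"tx": 24,"ty": -22,"tz": 0,"twist": 0}
    - {"gripper": 48,"tx": 24,"ty": -22,"tz": 0,"twist": 0}
    - {"gripper": 48,"tx": 22,"ty": -20,"tz": 0,"twist": 0}
    - {"gripper": 48,"tx": 17,"ty": -15,"tz": 0,"twist": 0}
    - {"gripper": 48,"tx": 10,"ty": -9,"tz": 0,"twist": 0}
    - {"gripper": 48,"tx": 5,"ty": -4,"tz": 0,"twist": 0}
    - {"gripper": 48,"tx": 0,"ty": 0,"tz": 0,"twist": 0}

```text
time: 14.2
eef_pos: [0.5629, 0.2028, 0.1612]
tcp_rot: [[0.45, 0.893, -0.0], [0.893, -0.45, -0.0], [-0.0, 0.0, -1.0]]
contact_force: [0.7, -0.4, -2.7]
grip_width: 0.0563
```

```bash
python3 look.py 12 wrist top
```

```text
time 14.3
q [-57.1754, 24.9807, 41.8611, 104.1206, -19.2958, 58.2465, 55.4985]
eef_pos [0.5633, 0.2014, 0.1613]
tcp_rot [[0.4517, 0.8922, 0.0002], [0.8922, -0.4517, -0.0008], [-0.0006, 0.0006, -1.0]]
contact_force [0.2208, -0.511, -1.9231]
grip_width 0.0561
```

View pics/wrist12.png

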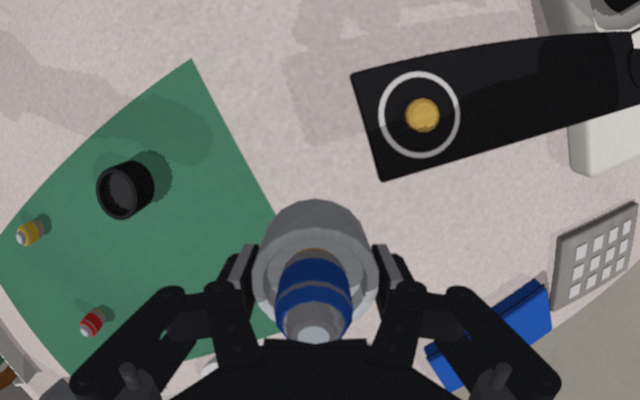

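View pics/top12.png

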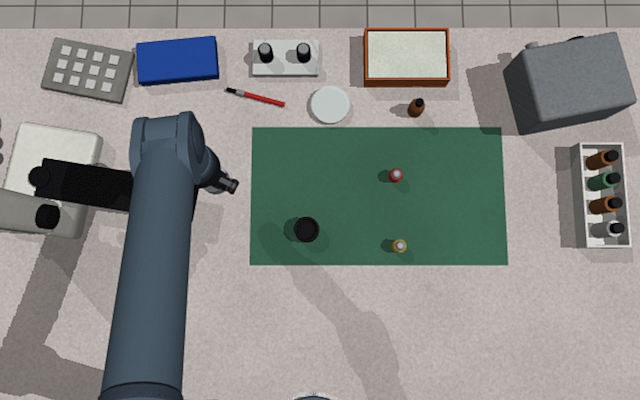

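The wrist view shows the boss at (422,115) and the ring around (419,114), with the objective still upright in the cup. I'll compute the seat from this view.

```bash
python3 - <<'E'
from h import *
from bench import arm
d=np.load("pics/wrist12.npz"); im=np.ascontiguousarray(d["frame"][:,:,::-1]); w=cam(d)
hsv=cv2.cvtColor(im,cv2.COLOR_BGR2HSV)[60:170,360:480]
m=cv2.inRange(hsv,(15,80,80),(35,255,255)); c=max(cv2.findContours(m,0,1)[0],key=cv2.contourArea); e=cv2.fitEllipse(c); u,v=e[0][0]+360,e[0][1]+60
print("boss",u,v,e[1],onz(w,u,v,.08,True))
g=cv2.inRange(hsv,(0,0,110),(180,60,255))
# ring outer via contours inside black
for c in cv2.findContours(g,cv2.RETR_LIST,1)[0]:
    if len(c)>30:
        e=cv2.fitEllipse(c); u,v=e[0][0]+360,e[0][1]+60; print("ring?",u,v,e[1],onz(w,u,v,.07,True))
S=arm.state(); print(S["eef_pos"], S["tcp_rot"].T@(np.array([.5355,.3065,.1613])-S["eef_pos"]))
E
```

```text
boss 422.0969429016113 114.5881576538086 (32.786136627197266, 33.62349319458008) [0.53442272 0.30563601 0.08      ]
ring? 466.447509765625 163.1282196044922 (12.658527374267578, 64.21417999267578) [0.58907566 0.33036692 0.07      ]
ring? 365.848895072937 155.94249725341797 (12.435794830322266, 68.4631576538086) [0.54672184 0.25407968 0.07      ]
ring? 419.33361434936523 114.80288314819336 (71.73381042480469, 76.67549133300781) [0.53545155 0.30652014 0.07      ]
ring? 418.56170654296875 113.90875244140625 (80.50078582763672, 85.86663818359375) [0.53455546 0.30621772 0.07      ]
ring? 368.7672986984253 63.8489465713501 (8.068449020385742, 50.73509979248047) [0.48377177 0.28681973 0.07      ]
[0.56327523 0.20143039 0.1613182 ] [ 8.11974070e-02 -7.22361489e-02 -7.65593609e-05]
```

All views agree on a seat at (0.535, 0.306). Making the rest of the horizontal move.

>>> send_rows:
  targets:
    - {"gripper": 48,"tx": 5,"ty": -4,"tz": 0,"twist": 0}
    - {"gripper": 48,"tx": 10,"ty": -9,"tz": 0,"twist": 0}
    - {"gripper": 48,"tx": 14,"ty": -13,"tz": 0,"twist": 0}
    - {"gripper": 48,"tx": 17,"ty": -15,"tz": 0,"twist": 0}
    - {"gripper": 48,"tx": 15,"ty": -14,"tz": 0,"twist": 0}
    - {"gripper": 48,"tx": 11,"ty": -10,"tz": 0,"twist": 0}
    - {"gripper": 48,"tx": 6,"ty": -5,"tz": 0,"twist": 0}
    - {"gripper": 48,"tx": 2.5,"ty": -2,"tz": 0,"twist": 0}
    - {"gripper": 48,"tx": 0,"ty": 0,"tz": 0,"twist": 0}

```text
time: 15.42
eef_pos: [0.5352, 0.3065, 0.1613]
tcp_rot: [[0.451, 0.893, 0.0], [0.893, -0.451, -0.001], [-0.0, 0.0, -1.0]]
contact_force: [0.0, -0.2, -1.9]
grip_width: 0.0564
```

```bash
python3 look.py 13 wrist scene
```

```text
time 15.525
q [-65.1042, 26.6898, 40.1484, 101.446, -19.6906, 59.0813, 45.4781]
eef_pos [0.5353, 0.306, 0.1613]
tcp_rot [[0.4515, 0.8923, 0.0002], [0.8923, -0.4515, -0.0005], [-0.0004, 0.0004, -1.0]]
contact_force [-0.2079, -0.0421, -2.3342]
grip_width 0.0562
```

View pics/wrist13.png

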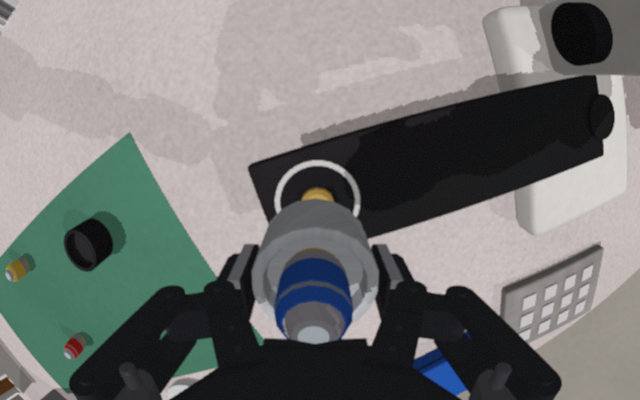

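View pics/scene13.png

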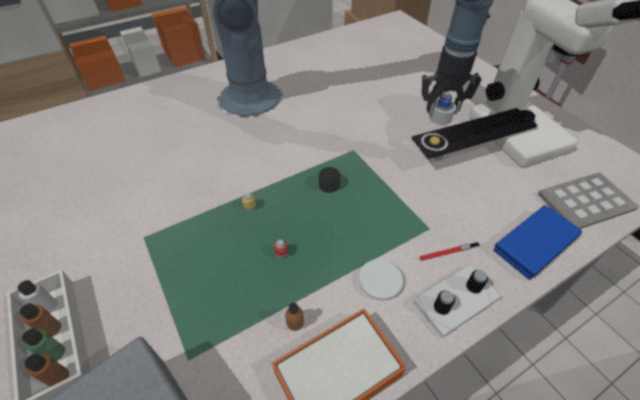

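In the wrist view the boss is at column 318 and the cup axis at 315, so they are aligned, and the arm is clear of the microscope in the scene view. Descending to just above the stage.

>>> send_rows:
  targets:
    - {"gripper": 48,"tx": 0,"ty": 0,"tz": 4,"twist": 0}
    - {"gripper": 48,"tx": 0,"ty": 0,"tz": 8,"twist": 0}
    - {"gripper": 48,"tx": 0,"ty": 0,"tz": 11,"twist": 0}
    - {"gripper": 48,"tx": 0,"ty": 0,"tz": 11,"twist": 0}
    - {"gripper": 48,"tx": 0,"ty": 0,"tz": 10,"twist": 0}
    - {"gripper": 48,"tx": 0,"ty": 0,"tz": 8,"twist": 0}
    - {"gripper": 48,"tx": 0,"ty": 0,"tz": 5,"twist": 0}
    - {"gripper": 48,"tx": 0,"ty": 0,"tz": 3,"twist": 0}
    - {"gripper": 48,"tx": 0,"ty": 0,"tz": 0,"twist": 0}
    - {"gripper": 48,"tx": 0,"ty": 0,"tz": 0,"twist": 0}

```text
time: 16.77
eef_pos: [0.5352, 0.3073, 0.1017]
tcp_rot: [[0.45, 0.893, 0.001], [0.893, -0.45, 0.0], [0.001, 0.0, -1.0]]
contact_force: [0.2, 0.7, -1.9]
grip_width: 0.0561
```

```bash
python3 look.py 14 wrist scene;  python3 - <<'E'
import cv2
i=cv2.imread("pics/scene14.png"); cv2.imwrite("pics/s14c.png",cv2.resize(i[70:190,370:530],(800,600),interpolation=cv2.INTER_CUBIC))
E
```

```text
time 16.875
q [-63.0581, 31.0395, 37.6163, 103.4884, -23.1213, 53.3014, 47.9316]
eef_pos [0.5351, 0.3073, 0.1017]
tcp_rot [[0.45, 0.893, 0.0006], [0.893, -0.45, 0.0005], [0.0007, 0.0003, -1.0]]
contact_force [-0.9776, 0.4989, -2.6907]
grip_width 0.0562
```

View pics/wrist14.png

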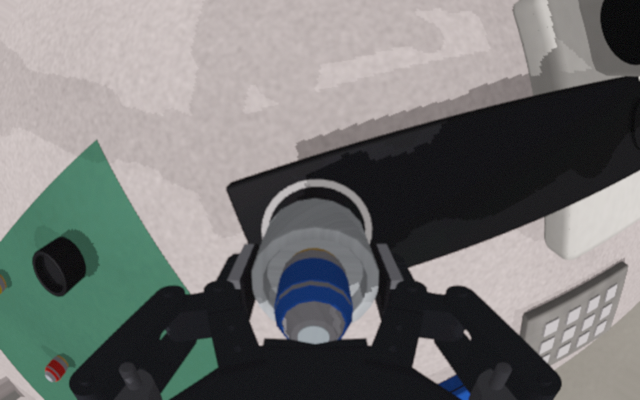

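View pics/s14c.png

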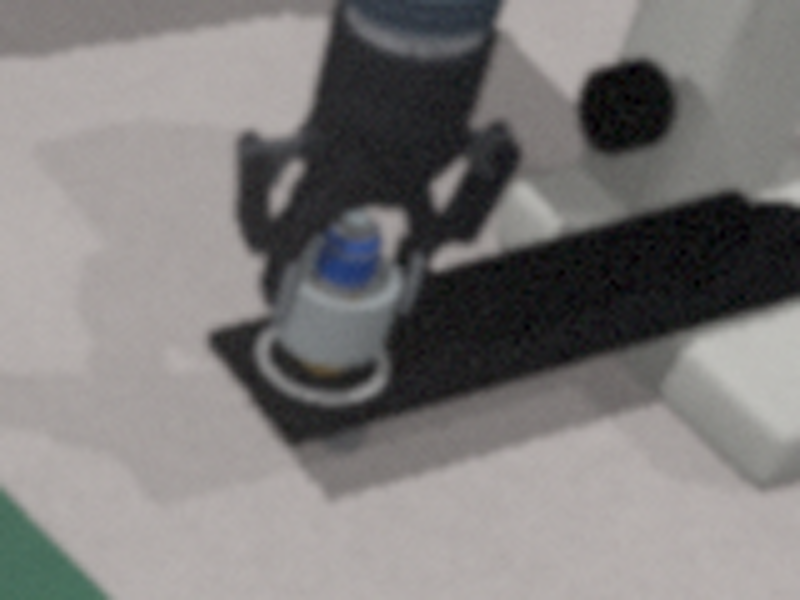

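The cup is concentric with the ring: ring spans 262–372 around 317, cup around 315. The underside is about 9 mm above the boss. Going down the last stretch slowly.

>>> send_rows:
  targets:
    - {"gripper": 48,"tx": 0,"ty": 0,"tz": 4,"twist": 0}
    - {"gripper": 48,"tx": 0,"ty": 0,"tz": 4,"twist": 0}
    - {"gripper": 48,"tx": 0,"ty": 0,"tz": 4,"twist": 0}
    - {"gripper": 48,"tx": 0,"ty": 0,"tz": 3,"twist": 0}
    - {"gripper": 48,"tx": 0,"ty": 0,"tz": 2,"twist": 0}
    - {"gripper": 48,"tx": 0,"ty": 0,"tz": 1,"twist": 0}
    - {"gripper": 48,"tx": 0,"ty": 0,"tz": 0,"twist": 0}
    - {"gripper": 48,"tx": 0,"ty": 0,"tz": 0,"twist": 0}

```text
time: 17.88
eef_pos: [0.535, 0.3073, 0.0834]
tcp_rot: [[0.45, 0.893, 0.0], [0.893, -0.45, 0.0], [0.0, 0.0, -1.0]]
contact_force: [0.5, -0.4, -3.3]
grip_width: 0.0562
```

>>> send_rows:
  targets:
    - {"gripper": 48,"tx": 0,"ty": 0,"tz": 0.6,"twist": 0}
    - {"gripper": 48,"tx": 0,"ty": 0,"tz": 0.6,"twist": 0}
    - {"gripper": 48,"tx": 0,"ty": 0,"tz": 0,"twist": 0}

```text
time: 18.25
eef_pos: [0.5349, 0.3072, 0.0823]
tcp_rot: [[0.45, 0.893, 0.0], [0.893, -0.45, 0.0], [0.0, -0.0, -1.0]]
contact_force: [-0.7, -0.6, -0.3]
grip_width: 0.0565
```

>>> send_rows:
  targets:
    - {"gripper": 48,"tx": 0,"ty": 0,"tz": 0.5,"twist": 0}
    - {"gripper": 48,"tx": 0,"ty": 0,"tz": 0.3,"twist": 0}
    - {"gripper": 48,"tx": 0,"ty": 0,"tz": 0,"twist": 0}

```text
time: 18.62
eef_pos: [0.5349, 0.3073, 0.0823]
tcp_rot: [[0.45, 0.893, -0.0], [0.893, -0.45, 0.001], [0.0, -0.001, -1.0]]
contact_force: [-2.7, -2.0, 6.1]
grip_width: 0.056
```

```bash
python3 look.py 15 wrist
```

```text
time 18.675
q [-62.2906, 32.5445, 36.684, 103.9782, -24.29, 51.5356, 48.7746]
eef_pos [0.5349, 0.3073, 0.0822]
tcp_rot [[0.45, 0.893, -0.0005], [0.893, -0.45, 0.0006], [0.0003, -0.0007, -1.0]]
contact_force [-3.8202, -2.4498, 5.877]
grip_width 0.0558
```

View pics/wrist15.png

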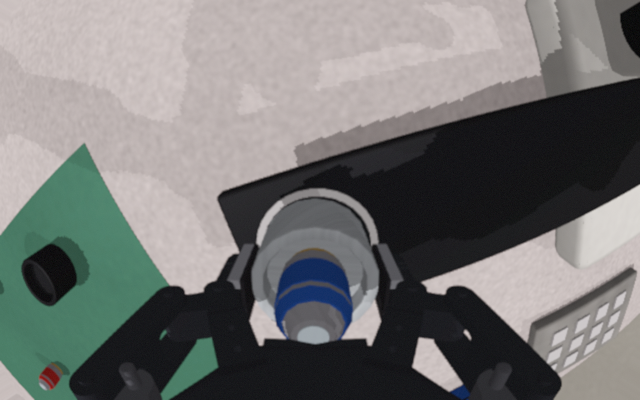

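The stage contact came at the predicted height (TCP 0.0823, +6 N), and the ring is concentric. Opening gently and then withdrawing straight up.

>>> send_rows:
  targets:
    - {"gripper": 58,"tx": 0,"ty": 0,"tz": 0,"twist": 0}
    - {"gripper": 62,"tx": 0,"ty": 0,"tz": 0,"twist": 0}
    - {"gripper": 72,"tx": 0,"ty": 0,"tz": 0,"twist": 0}
    - {"gripper": 85,"tx": 0,"ty": 0,"tz": 0,"twist": 0}
    - {"gripper": 85,"tx": 0,"ty": 0,"tz": 0,"twist": 0}
    - {"gripper": 85,"tx": 0,"ty": 0,"tz": 0,"twist": 0}

```text
time: 19.42
eef_pos: [0.5349, 0.3072, 0.0813]
tcp_rot: [[0.45, 0.893, 0.0], [0.893, -0.45, 0.0], [0.0, 0.0, -1.0]]
contact_force: [0.6, -0.7, 0.5]
grip_width: 0.0851
```

```bash
python3 look.py 16 wrist
```

```text
time 19.475
q [-62.2815, 32.6155, 36.6466, 104.0156, -24.2994, 51.4219, 48.7704]
eef_pos [0.5349, 0.3072, 0.0812]
tcp_rot [[0.45, 0.893, 0.0], [0.893, -0.45, -0.0], [-0.0, 0.0, -1.0]]
contact_force [-0.2387, -0.313, -0.2427]
grip_width 0.0852
```

View pics/wrist16.png

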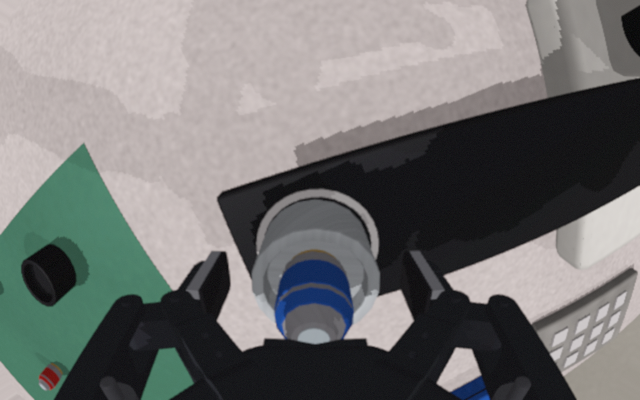

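Both fingers are clear (columns 228 and 403, cup 252–380). Rising, then moving back over the mat.

>>> send_rows:
  targets:
    - {"gripper": 85,"tx": 0,"ty": 0,"tz": -8,"twist": 0}
    - {"gripper": 85,"tx": 0,"ty": 0,"tz": -20,"twist": 0}
    - {"gripper": 85,"tx": 0,"ty": 0,"tz": -30,"twist": 0}
    - {"gripper": 85,"tx": 0,"ty": 0,"tz": -30,"twist": 0}
    - {"gripper": 85,"tx": 0,"ty": 0,"tz": -30,"twist": 0}
    - {"gripper": 85,"tx": 0,"ty": 0,"tz": -10,"twist": 0}
    - {"gripper": 85,"tx": -30,"ty": 20,"tz": 0,"twist": 0}
    - {"gripper": 85,"tx": -50,"ty": 30,"tz": 0,"twist": 0}
    - {"gripper": 85,"tx": -50,"ty": 30,"tz": 0,"twist": 0}
    - {"gripper": 85,"tx": -50,"ty": 30,"tz": 0,"twist": 0}
    - {"gripper": 85,"tx": -20,"ty": 10,"tz": 0,"twist": 0}
    - {"gripper": 85,"tx": 0,"ty": 0,"tz": 0,"twist": 0}

```text
time: 20.98
eef_pos: [0.5517, 0.0715, 0.2093]
tcp_rot: [[0.455, 0.89, -0.0], [0.89, -0.455, -0.0], [-0.0, -0.0, -1.0]]
contact_force: [-0.9, 0.8, -0.4]
grip_width: 0.0851
```

```bash
python3 look.py 17 wrist scene top; python3 - <<'E'
import cv2,numpy as np
i=cv2.imread("pics/scene17.png"); j=cv2.imread("pics/top17.png")
cv2.imwrite("pics/c17.png",np.hstack([cv2.resize(i[80:180,380:480],(400,400),interpolation=cv2.INTER_CUBIC),cv2.resize(j[150:250,120:220],(400,400),interpolation=cv2.INTER_CUBIC)]))
E
```

```text
time 21.125
q [-52.3155, 17.0488, 47.3376, 107.5365, -14.262, 61.506, 64.0848]
eef_pos [0.5518, 0.077, 0.209]
tcp_rot [[0.4473, 0.8944, -0.0005], [0.8944, -0.4473, 0.0009], [0.0006, -0.0009, -1.0]]
contact_force [-0.8955, -0.3949, -0.3421]
grip_width 0.0849
```

View pics/c17.png

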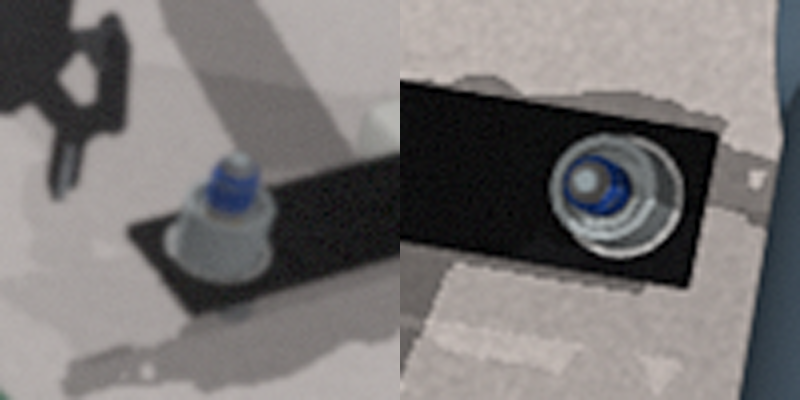

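View pics/wrist17.png

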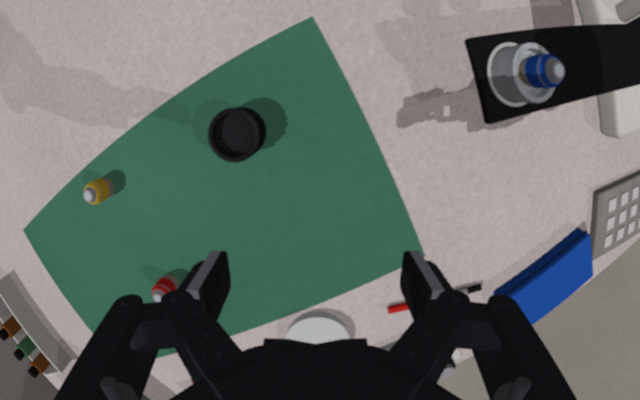

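The cup stands on the stage with the objective upright in it, the ring visible around the foot, and the gripper well clear. I'll check the numbers: rim at z = 0.11 and nose at z = 0.143 should lie on one vertical over the seat.

```bash
python3 - <<'E'
from h import *
t=cam(np.load("pics/top17.npz")); s=cam(np.load("pics/scene17.npz"))
f=lambda a,o:(a/4+o-.5)
print("top nose",onz(t,f(592-400,120),f(181,150),.143),"rim",onz(t,f(604-400,120),f(190,150),.11))
print("scene nose",onz(s,f(238,380),f(162,80),.143))
for z,r in ((.07,.029),(.11,.029)):
  print(z,"scene pred crop px", [np.round((np.array(proj(s,[.535+r*np.cos(a),.3066+r*np.sin(a),z]))-[380,80]+.5)*4).tolist() for a in np.arange(0,6.28,1.57)])
  print("top", [np.round((np.array(proj(t,[.535+r*np.cos(a),.3066+r*np.sin(a),z]))-[120,150]+.5)*4).tolist() for a in np.arange(0,6.28,1.57)])
E
```

```text
top nose [0.534203   0.30265188 0.143     ] rim [0.53392669 0.30586199 0.11      ]
scene nose [0.53548916 0.30177761 0.143     ]
0.07 scene pred crop px [[248.0, 271.0], [251.0, 232.0], [190.0, 222.0], [185.0, 261.0]]
top [[225.0, 146.0], [171.0, 198.0], [221.0, 250.0], [275.0, 198.0]]
0.11 scene pred crop px [[262.0, 225.0], [265.0, 185.0], [202.0, 176.0], [198.0, 214.0]]
top [[205.0, 135.0], [149.0, 188.0], [200.0, 242.0], [257.0, 188.0]]
```

```bash
python3 -c "
from bench import arm
print(arm.sign_off())"
```

```text
the job is handed in; nothing more can be done
None
```

The blue-banded objective is standing nose up in the silver cup's pocket, and the loaded cup is on the stage over the brass boss. I loaded the cup on the bench first, then lifted it across and set it down. I handed the job in at about 21 s with the gripper open and well clear.

- **Cup:** Stage contact came at tool height 0.0823 m, about what was expected for standing flat on the stage. In the top view the rim's centre is within about 1.5 mm of the measured seat (0.535, 0.306), and both fixed views show the cup flat with the white circle around its foot.
- **Objective:** It looks upright in all three camera views. The nose reads 3–5 mm from the seat axis along y in both fixed views. I take this as the objective sitting slightly off-centre in the pocket, which leaves it 8 mm of play.
- **Forces:** The readings I took stayed below 8 N at the wrist.
- **Readings that disagreed:** The gripper opening read about 1.5–2 mm under the true diameters on both grasps. My first two move calls were refused for missing fields and moved nothing.

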